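# Hold the surface probe on the dabba's measuring spot

## Robot

A 7-joint arm with a two-finger parallel gripper is mounted at the origin on the work surface. World frame = base frame: x ahead of the robot, y to its left, z up, the work surface at z = 0. Lengths are in m, angles in rad, forces in N, time in s.
With the tool pointing down it reaches from about 0.4 to 0.85 m from the base axis. Payload 4.4 kg.
Tool frame: the origin (TCP) lies midway between the tips of the shut fingers; the grasp point (between the pads) lies 19 mm behind it (bot.tcp_to_grasp is the distance from the TCP to the grasp point, in m); z points along the fingers, y is the direction in which the jaws open and shut (so a half turn about z gives the same grasp; the last joint's range is limited). The gripper opens to 94 mm and grips with 3 to 60 N. Pads are 16 mm wide; open, the fingers measure 119 mm over their backs; the gripper's body (75 mm by 177 mm) begins 78 mm behind the grasp point.
Start: joints at [1.046, 0.628, 0.038, 1.517, -0.027, 0.996, -0.02], TCP at [0.288, -0.583, 0.205] pointing down, gripper open.
Joint ranges: [-3.06, 3.06], [-0.37, 2.12], [-1.25, 1.32], [0.18, 2.47], [-1.1, 4.24], [0.23, 1.98], [-2.94, 2.94]. Speed limits (rad/s): [2.57, 2.57, 3.14, 3.14, 3.14, 3.14, 3.14].

## Interface

Orientations are given as a rotation vector (axis times angle).
In Python, from rig import bot, optics, order gives the robot as it stands.
- The arm moves only by the shell command python3 -m pendant 'ROWS'. ROWS is JSON, a list of rows, each an object with "dr": the turn, a rotation vector about the tool's x, y, z in units of 6 degrees (1.0 is 6 degrees), a list of three; "travel": the shift along the tool's x, y, z in units of 30 mm (1.0 is 30 mm), a list of three; "hand": the finger opening in mm, from 0 to 94. A call has 1 to 12 rows; each row is the pose to reach, as a shift and turn from the pose measured when the call began, along the tool's axes at that moment; what a row does not reach only later rows make up. A row lasts 1/10 s, in which the tool goes at most 50 mm and 8.59 degrees, less where a joint would pass 70% of its speed; a pose out of reach is approached as far as the arm can. A call with a gripper value outside its range is refused whole. The fingers move at their own pace and stop on an object; the grip force is fixed at half the most. Time passes only in rows, so rows that repeat a pose let the fingers close. It gives the time, the measured TCP pose, the force and the opening at its end, in the units of the state.
- bot.get_state(): the state, without advancing time (a new reading comes with each control period).
- optics.camera(name): name is "scene" or "side" or "wrist"; returns the picture (480x640x3 uint8, red, green, blue); there is no depth.
- optics.get_calibration(name): a dict with "fx", "fy", "cx", "cy" (pixels), "k1" (the pictures are not rectified: a ray, as slopes to the right and down, at radius r is drawn at 1 + k1 r^2 times it, then the intrinsics apply), "view" (4x4, takes a point from world to camera coordinates). Camera axes: x right, y down, z forward; pixel columns grow to the right and rows downward; lengths in m; the calibration is good to about 2 mm. A picture is of the moment at which its call begins: read the wrist's pose just before it. get_calibration takes no time and is no camera call; for the wrist camera it gives the pose at the moment of the call.
- order.job_done(): hands the job in, once; it reports no verdict.
The state is a dict: "t": time; "joints": joint angles; "qd": joint speeds; "effort": joint torques, N m; "ee_pos": TCP position; "tcp_rot": TCP orientation; "contact_force": force on the tool from outside, world axes, zero at the start; "torque": the same for the moment, N m; "width": finger opening in m.
Only numpy, scipy, OpenCV 4.12 (cv2) and the standard library are available. Lean on these libraries where they do the work, as an engineer would, in place of code of your own. Each camera call takes 0.05 s, during which the arm holds its last target.

## Task

Take the sprung-tip thermometer probe out of its leaning stand, bring it upright, and set its tip on the bare steel spot inside the dark ring on the lid of the wide, low steel dabba in the tray (not the tall, narrow one). Press lightly, until the sprung tip is pushed about half-way in, and finish while still holding the probe there, upright and steady in the gripper. Leave everything else, the dabba too, where it stands.

Things in the scene. Friction and masses are not known exactly. Their poses are not given: they have to be found in the camera images.
- probe_handle (a point): Centre of the probe's white block handle, 32 mm (own x) by 22 mm (own y) by 75 mm (own z); gripped across its flat faces 22 mm apart (own y). Own z runs along the probe from tip to handle: upright means z up. Along own z, the handle's underside lies 37.5 mm and the relaxed tip's end 125.5 mm below this point.
- tip_end (a point): Lower end of the probe's sprung tip: a steel pin 8 mm in diameter with a rounded end, sticking 22 mm out of the shaft when relaxed. Axes as the handle's.
- tip (a joint): How far the sprung tip is pushed into the shaft: 0 relaxed, 0.014 m fully in. The spring pushes back with 1.2 N at first touch plus 0.3 N per mm (3.3 N half-way, at 0.007 m).
- stand_mouth (a point): Middle of the mouth of the stand's square sleeve (14.5 mm inside, 22.5 mm outside, 58 mm long), 105 mm above the counter, leaning 25 degrees towards the stand's own -x; axes are the stand's (z up). The probe reaches 88 mm below the mouth: draw it out that far along its own axis to free it.
- dabba_spot (a point): The measuring spot: centre of the 26 mm bare steel disc inside a flat dark rubber ring (36 mm outside, 1 mm high) on the wide, low dabba's lid, at the height of the lid's top (z up); 28 mm off the lid's middle.
- tall_dabba_spot (a point): Centre of the lid's top of the other, tall narrow steel dabba (76 mm across, 110 mm high), with a like ring in its middle. To be left alone.
- tray: Hard silicone tray, 300 x 460 mm, rim 22 mm high, floor 6 mm thick; fixed. Origin under its middle.
- tub: Clear plastic tub with white snap lid, 124 x 96 mm, 66 mm high, in the tray; origin under its middle. To be left alone.
- bowl: White ceramic bowl, 120 mm across, 50 mm high, in the tray; origin under its middle. To be left alone.
- spoon: Wooden spoon, 210 mm long, lying at the tray's far side. To be left alone.
- mug: Ceramic mug, 82 mm across, 90 mm high, on the counter at the right. To be left alone.
- jar: Glass jar, 72 mm across, 110 mm high, on the counter at the left, far side. To be left alone.
- mortar: Stone mortar, 110 mm across, 75 mm high, on the counter right of the tray. To be left alone.
- probe: Hand thermometer probe, 163 mm long, 0.13 kg, loose: handle, then a round steel shaft 12 mm thick and 66 mm long, then the sprung tip. Origin and axes as probe_handle. Starts in the stand's sleeve, leaning 25 degrees with the handle towards the stand's -x, the handle's underside resting on the sleeve's mouth.
- dabba: The wide, low round steel dabba with lid, 122 mm across, 70 mm high, 0.5 kg, loose, in one of three places in the tray's row nearer the robot: origin under its middle, +x towards the spot.
- tall_dabba: The tall, narrow dabba: origin under its middle.
- stand: The probe's black plastic stand, fixed, base 110 x 85 x 12 mm: origin under the middle of its base.
Mind the look-alikes: they are no part of the job. Leave any purple look-alike of the stand alone.

How it is judged:
By the outcome, as a careful person would: the job done as asked, in the order asked, and still so for the second after the job is handed in, while the arm keeps its last pose, push and grip.
It also fails if it takes over 48 s, if anything falls off the work surface, if the arm or the gripper's body presses on something with over 40 N, if the wrist force passes 120 N, or if a joint passes its speed limit or range.

## Working session

There is one attempt and no reset: what is moved stays moved. The work goes in short steps, Python scripts to look and compute and a shell command to move; the robot and the scene stay as the last step left them, time stands still between calls to the robot, and variables do not carry over. Pictures are saved under pics/ and viewed, and the job is handed in when it is done.

```bash
ls; mkdir -p pics; python3 - <<'E'
from rig import bot, optics, order
import cv2, numpy as np
s=bot.get_state()
for k,v in s.items(): print(k,np.round(v,4))
print(bot.tcp_to_grasp)
for n in ["scene","side","wrist"]:
    c=optics.get_calibration(n); print(n,{k:(np.round(v,4).tolist()) for k,v in c.items()})
    cv2.imwrite(f"pics/{n}0.png",cv2.cvtColor(optics.camera(n),cv2.COLOR_RGB2BGR))
E
```

```text
pics
t 0.0
joints [ 1.0462  0.6293  0.0384  1.5184 -0.027   0.9963 -0.02  ]
qd [-0.0006  0.0001 -0.0024  0.0003 -0.0027 -0.0001  0.    ]
effort [-8.00000e-04 -5.49728e+01  1.14330e+00 -1.86630e+01 -5.22000e-02
  2.36000e-02  2.00000e-04]
ee_pos [ 0.2876 -0.5822  0.2046]
tcp_rot [-3.0576e+00 -7.1390e-01  7.0000e-04]
contact_force [-0.302   0.007   0.1315]
torque [ 0.0156 -0.0412  0.0247]
width 0.0941
0.0188
scene {'fx': 569.8268, 'fy': 569.8268, 'cx': 310.6861, 'cy': 237.9008, 'k1': 0.038, 'view': [[-0.8465, 0.5324, 0.0103, 0.4588], [0.3711, 0.6037, -0.7055, -0.1254], [-0.3818, -0.5934, -0.7086, 1.8174], [0.0, 0.0, 0.0, 1.0]]}
side {'fx': 520.7653, 'fy': 520.7653, 'cx': 312.582, 'cy': 236.2053, 'k1': 0.0112, 'view': [[-0.7913, -0.6114, 0.0022, 0.4184], [-0.42, 0.541, -0.7287, 0.3072], [0.4443, -0.5776, -0.6849, 1.3231], [0.0, 0.0, 0.0, 1.0]]}
wrist {'fx': 391.5283, 'fy': 391.5283, 'cx': 324.3122, 'cy': 239.989, 'k1': -0.0494, 'view': [[0.443, -0.8965, -0.0005, -0.6491], [-0.8681, -0.4292, 0.2493, -0.0262], [-0.2237, -0.11, -0.9684, 0.3893], [0.0, 0.0, 0.0, 1.0]]}
```

View pics/scene0.png

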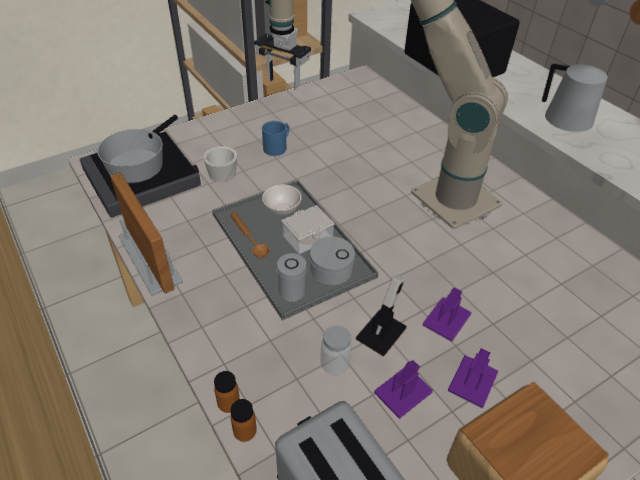

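View pics/side0.png

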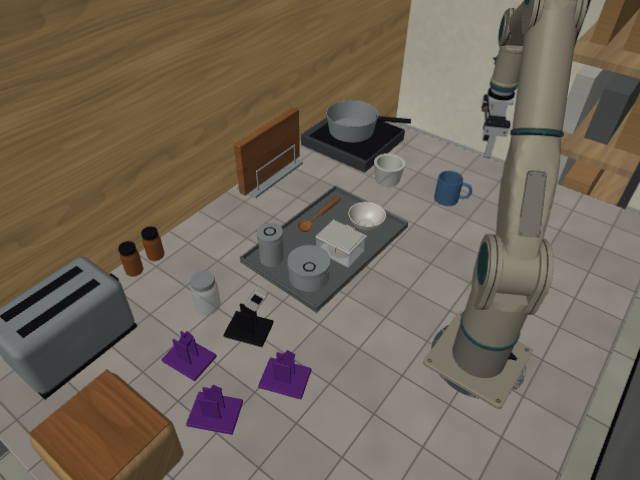

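View pics/wrist0.png

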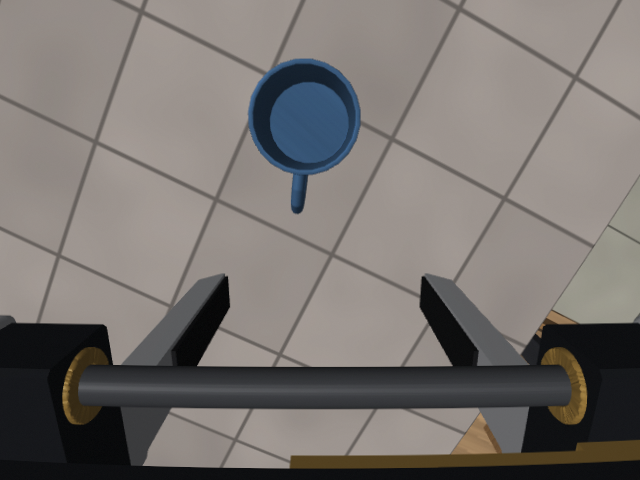

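The scene view shows the black stand at about (382,332) with the white handle at about (395,292). The wide dabba's ring is near (342,254), and the tall dabba's is near (291,263). In the side view the handle is at about (258,300) and the wide dabba's ring at (309,267). I'll enlarge both views.

```bash
cat > h.py <<'E'
import numpy as np, cv2
from rig import bot, optics
from scipy.spatial.transform import Rotation as R
def und(c,uv):
    K=np.array([[c['fx'],0,c['cx']],[0,c['fy'],c['cy']],[0,0,1.]])
    return cv2.undistortPoints(np.array(uv,float).reshape(-1,1,2),K,np.array([c['k1'],0,0,0.]),None,None).reshape(-1,2)
def ray(c,uv):
    v=np.array(c['view']);x=und(c,uv)
    d=np.c_[x,np.ones(len(x))]@v[:3,:3]
    o=-v[:3,:3].T@v[:3,3]
    return o,d
def plane(c,uv,z):
    o,d=ray(c,uv); return o+d*((z-o[2])/d[:,2])[:,None]
def tri(c1,p1,c2,p2):
    o1,d1=ray(c1,[p1]);o2,d2=ray(c2,[p2]);d1=d1[0]/np.linalg.norm(d1);d2=d2[0]/np.linalg.norm(d2)
    A=np.c_[d1,-d2];s=np.linalg.lstsq(A,o2-o1,rcond=None)[0]
    a=o1+d1*s[0];b=o2+d2*s[1];return (a+b)/2,np.linalg.norm(a-b)
def proj(c,P):
    P=np.atleast_2d(P);v=np.array(c['view']);q=P@v[:3,:3].T+v[:3,3];s=q[:,:2]/q[:,2:]
    s=s*(1+c['k1']*(s**2).sum(1,keepdims=True));return s*[c['fx'],c['fy']]+[c['cx'],c['cy']]
def crop(src,dst,x0,y0,w,h,k):
    cv2.imwrite(dst,cv2.resize(cv2.imread(src)[y0:y0+h,x0:x0+w],None,fx=k,fy=k,interpolation=cv2.INTER_CUBIC))
E
python3 - <<'E'
from h import *
crop('pics/scene0.png','pics/s1.png',345,265,80,100,6)
crop('pics/side0.png','pics/d1.png',215,280,70,70,8)
crop('pics/scene0.png','pics/s2.png',265,225,100,80,6)
crop('pics/side0.png','pics/d2.png',245,215,100,80,6)
E
```

```text
(no output)
```

View pics/s1.png

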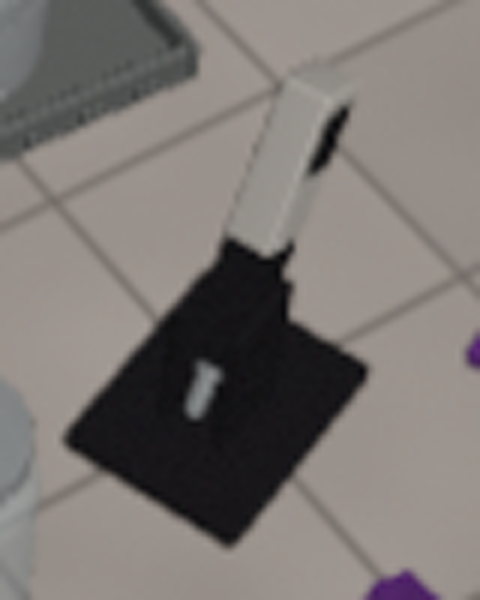

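View pics/d1.png

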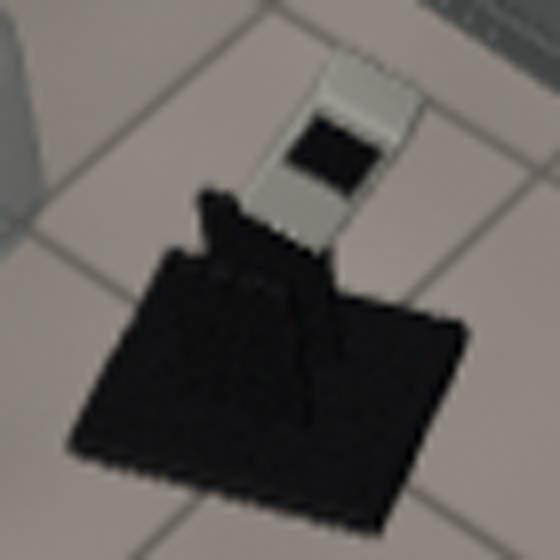

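View pics/s2.png

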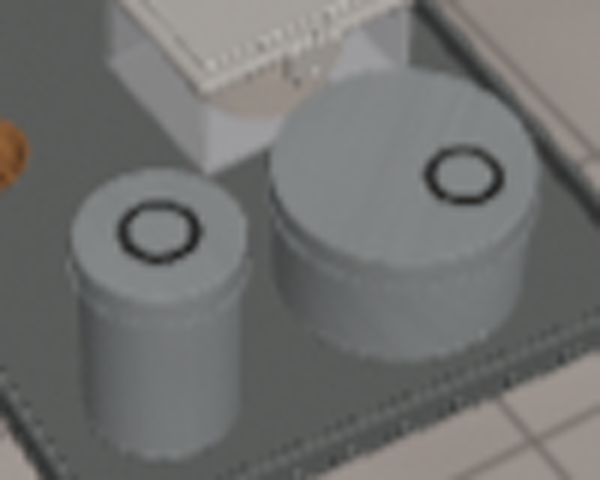

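View pics/d2.png

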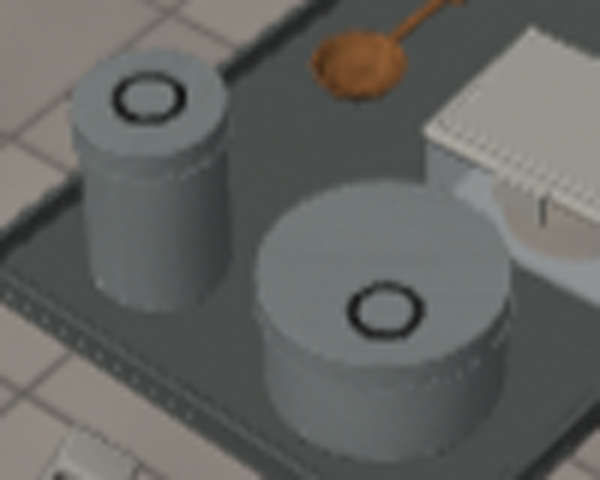

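```bash
python3 - <<'E'
from h import *
a=optics.get_calibration('scene');b=optics.get_calibration('side')
S=lambda x,y,x0=345,y0=265,k=6:[(x+.5)/k-.5+x0,(y+.5)/k-.5+y0]
D=lambda x,y:S(x,y,215,280,8)
np.set_printoptions(precision=4,suppress=True)
p=plane(a,[S(65,440),S(232,548),S(368,372)],.012);q=plane(b,[D(68,448),D(380,535),D(468,325),D(175,248)],.012)
print(p,np.linalg.norm(np.diff(p,axis=0),axis=1));print(q,np.linalg.norm(np.diff(q,axis=0),axis=1),q.mean(0))
rs=S(464,175,265,225,6);rd=S(386,310,245,215,6)
print('spot',plane(a,[rs],.076),plane(b,[rd],.076),tri(a,rs,b,rd))
ts=S(160,232,265,225,6);td=S(149,98,245,215,6)
print('tall',plane(a,[ts],.116),plane(b,[td],.116),tri(a,ts,b,td))
# handle top corners guess, matched
for n,s,d in [('far?',(352,88),(424,98)),('nearest',(290,68),(335,48))]: print(n,tri(a,S(*s),b,D(*d)))
E
```

```text
[[0.5839 0.2757 0.012 ]
 [0.5567 0.354  0.012 ]
 [0.4548 0.3148 0.012 ]] [0.0828 0.1092]
[[0.5502 0.3531 0.012 ]
 [0.4475 0.3162 0.012 ]
 [0.48   0.2358 0.012 ]
 [0.58   0.272  0.012 ]] [0.1091 0.0868 0.1063] [0.5144 0.2943 0.012 ]
spot [[0.4864 0.0683 0.076 ]] [[0.4889 0.0685 0.076 ]] (array([0.4877, 0.07  , 0.0781]), np.float64(0.00020961536741229662))
tall [[0.6387 0.058  0.116 ]] [[0.6409 0.0579 0.116 ]] (array([0.6395, 0.0594, 0.1178]), np.float64(5.678925727074659e-05))
far? (array([0.4595, 0.2738, 0.1677]), np.float64(0.014466246565728551))
nearest (array([0.4872, 0.2738, 0.1835]), np.float64(0.004630458105986596))
```

```bash
cat >> h.py <<'E'
def delta(P,Rt,s=None):
    s=s or bot.get_state();R0=R.from_rotvec(s['tcp_rot'])
    tr=R0.inv().apply(np.array(P)-s['ee_pos'])/.03
    dr=np.rad2deg((R0.inv()*Rt).as_rotvec())/6
    return np.round(tr,2),np.round(dr,2)
E
python3 - <<'E'
from h import *
np.set_printoptions(precision=4,suppress=True)
a=optics.get_calibration('scene');b=optics.get_calibration('side');w=optics.get_calibration('wrist')
s=bot.get_state();R0=R.from_rotvec(s['tcp_rot'])
v=np.array(w['view']);print('cam in tool',R0.inv().apply(-v[:3,:3].T@v[:3,3]-s['ee_pos']), 'tool axes\n',R0.as_matrix())
print('cams',ray(a,[[320,240]])[0],ray(b,[[320,240]])[0])
P=[]
for n,x,y,ww,hh in (('scene',380,268,30,45),('side',240,283,35,35)):
    im=cv2.imread(f'pics/{n}0.png')[y:y+hh,x:x+ww].astype(int)
    np.savetxt('/tmp/%s.txt'%n,im.mean(2),fmt='%d')
    m=(im.mean(2)>150).astype(np.uint8)
    k,l,st,ce=cv2.connectedComponentsWithStats(m);i=1+st[1:,4].argmax();print(n,st[i],ce[i]+[x,y]);P.append(ce[i]+[x,y])
print(tri(a,P[0],b,P[1]))
# expected handle centre points under yaw hypothesis
th=np.deg2rad(20.5);ax=np.r_[-np.sin(np.deg2rad(25))*np.array([np.cos(th),np.sin(th)]),np.cos(np.deg2rad(25))];print('axis',ax)
E
```

```text
cam in tool [ 0.0718 -0.0005 -0.1785] tool axes
 [[ 0.8966  0.4428 -0.0006]
 [ 0.4428 -0.8966  0.0012]
 [-0.     -0.0014 -1.    ]]
cams [1.1288 0.9098 1.1947] [-0.1277  0.8538  1.129 ]
scene [ 9 10 12 29 40] [394.775 289.1  ]
side [16  9  1  1  1] [256. 292.]
(array([0.4891, 0.2824, 0.1561]), np.float64(0.010957041486320433))
axis [-0.3959 -0.148   0.9063]
```

```bash
python3 - <<'E'
from h import *
np.set_printoptions(precision=4,suppress=True)
a=optics.get_calibration('scene');b=optics.get_calibration('side')
print(tri(a,(392.9,291.8),b,(256.5,298.6)))
C=tri(a,(392.9,291.8),b,(256.5,298.6))[0]
th=np.deg2rad(20.5);zx=np.r_[-np.sin(np.deg2rad(25))*np.array([np.cos(th),np.sin(th)]),np.cos(np.deg2rad(25))]
y=np.array([-np.sin(th),np.cos(th),0]);x=np.cross(y,zx)
Rt=R.from_matrix(np.c_[x,-y,-zx])
for n,T in (('pregrasp C+.13z',C+.13*zx),):
  print(T,delta(T,Rt), R.from_matrix(np.c_[-x,y,-zx]).as_rotvec())
print('lift', delta([.42,-.3,.36],Rt))
for sx,sy in((1,1),(1,-1),(-1,-1),(-1,1)):
  for H in ((.016,.011),(.011,.016)):
    P=C+sx*H[0]*x+sy*H[1]*y+.0375*zx; print(sx,sy,H,(proj(a,P)-[345,265])*6,(proj(b,P)-[215,280])*8)
E
```

```text
(array([0.4877, 0.2805, 0.1367]), np.float64(0.0016042455481081268))
[0.4362 0.2612 0.2545] (array([ 16.89, -23.02,  -1.62]), array([-0.22,  4.16,  0.95])) [-0.4823  2.667   0.1069]
lift (array([ 8.12, -6.49, -5.16]), array([-0.22,  4.16,  0.95]))
1 1 (0.016, 0.011) [[324.1035 103.5646]] [[311.4336  91.2294]]
1 1 (0.011, 0.016) [[340.5191 106.099 ]] [[319.825 111.482]]
1 -1 (0.016, 0.011) [[275.8154  77.2841]] [[338.583   38.4234]]
1 -1 (0.011, 0.016) [[270.4352  68.0221]] [[359.043   34.5568]]
-1 -1 (0.016, 0.011) [[310.2922  56.0931]] [[430.7041  89.3498]]
-1 -1 (0.011, 0.016) [[294.2398  53.5535]] [[422.1917  69.492 ]]
-1 1 (0.016, 0.011) [[357.9081  81.7268]] [[404.7537 142.6518]]
-1 1 (0.011, 0.016) [[363.6515  90.9836]] [[384.1728 146.9132]]
```

The handle's centre comes out at z 0.137 (expected about 0.139), and the jaws go across the stand's y. The first move goes up and over.

```bash
python3 -m pendant '[{"dr":[0,0,0],"travel":[1.5,-1,-1.6],"hand":94},{"dr":[0,0,0],"travel":[3,-2.5,-3],"hand":94},{"dr":[0,0,0],"travel":[4.5,-4,-4.2],"hand":94},{"dr":[0,0,0],"travel":[6,-5,-5],"hand":94},{"dr":[0,0,0],"travel":[7,-6,-5],"hand":94},{"dr":[0,0,0],"travel":[8,-7,-5],"hand":94},{"dr":[0,0,0],"travel":[9,-8,-5],"hand":94},{"dr":[0,0,0],"travel":[10,-9,-5],"hand":94},{"dr":[0,0,0],"travel":[10.6,-10,-5],"hand":94},{"dr":[0,0,0],"travel":[11.2,-11,-5],"hand":94},{"dr":[0,0,0],"travel":[11.8,-12,-5],"hand":94},{"dr":[0,0,0],"travel":[12.4,-13,-5],"hand":94}]'; python3 - <<'E'
from h import *
np.set_printoptions(precision=4,suppress=True)
C=np.array([.4877,.2805,.1385])
th=np.deg2rad(20.5);zx=np.r_[-np.sin(np.deg2rad(25))*np.array([np.cos(th),np.sin(th)]),np.cos(np.deg2rad(25))]
y=np.array([-np.sin(th),np.cos(th),0]);x=np.cross(y,zx)
print(delta(C+.14*zx,R.from_matrix(np.c_[x,-y,-zx])),bot.get_state()['joints'])
E
```

```text
t: 1.35
ee_pos: [0.4484, -0.0647, 0.3554]
tcp_rot: [-3.056, -0.719, -0.0]
contact_force: [1.1, -0.6, 0.4]
width: 0.094
(array([ 4.34, -9.92,  3.02]), array([-0.24,  4.16,  0.97])) [ 0.2134  0.1887 -0.1589  1.7987  0.0302  1.1572 -1.0638]
```

```bash
python3 -m pendant '[{"dr":[0,0.5,0.1],"travel":[0.5,-1.5,0],"hand":94},{"dr":[0,1,0.2],"travel":[1,-3,0],"hand":94},{"dr":[0,2,0.4],"travel":[2,-4.5,0.2],"hand":94},{"dr":[-0.1,3,0.6],"travel":[2.8,-6,0.6],"hand":94},{"dr":[-0.2,3.5,0.8],"travel":[3.4,-7.4,1],"hand":94},{"dr":[-0.24,4.16,0.97],"travel":[3.8,-8.8,1.6],"hand":94},{"dr":[-0.24,4.16,0.97],"travel":[4.1,-9.6,2.2],"hand":94},{"dr":[-0.24,4.16,0.97],"travel":[4.34,-9.92,2.8],"hand":94},{"dr":[-0.24,4.16,0.97],"travel":[4.34,-9.92,3.02],"hand":94},{"dr":[-0.24,4.16,0.97],"travel":[4.34,-9.92,3.02],"hand":94},{"dr":[-0.24,4.16,0.97],"travel":[4.34,-9.92,3.02],"hand":94}]'; python3 - <<'E'
from h import *
np.set_printoptions(precision=4,suppress=True)
C=np.array([.4877,.2805,.1385])
th=np.deg2rad(20.5);zx=np.r_[-np.sin(np.deg2rad(25))*np.array([np.cos(th),np.sin(th)]),np.cos(np.deg2rad(25))]
y=np.array([-np.sin(th),np.cos(th),0]);x=np.cross(y,zx)
print(delta(C+.14*zx,R.from_matrix(np.c_[x,-y,-zx])),bot.get_state()['joints'])
c=optics.get_calibration('wrist')
cv2.imwrite("pics/w1.png",cv2.cvtColor(optics.camera('wrist'),cv2.COLOR_RGB2BGR))
import pickle;pickle.dump(c,open('w1.pkl','wb'))
for k in(-.0375,0,.0375):
  print(k,proj(c,C+k*zx))
E
```

```text
t: 2.45
ee_pos: [0.4322, 0.2596, 0.2654]
tcp_rot: [-2.947, -0.534, -0.653]
contact_force: [-0.1, 0.6, 1.2]
width: 0.094
(array([ 0.  , -0.01,  0.  ]), array([0.01, 0.01, 0.01])) [-0.3972  0.1743 -0.3575  2.2311  0.5917  0.3988 -2.4585]
-0.0375 [[324.0293 218.6945]]
0 [[324.0753 227.5553]]
0.0375 [[324.1329 238.6352]]
```

View pics/w1.png

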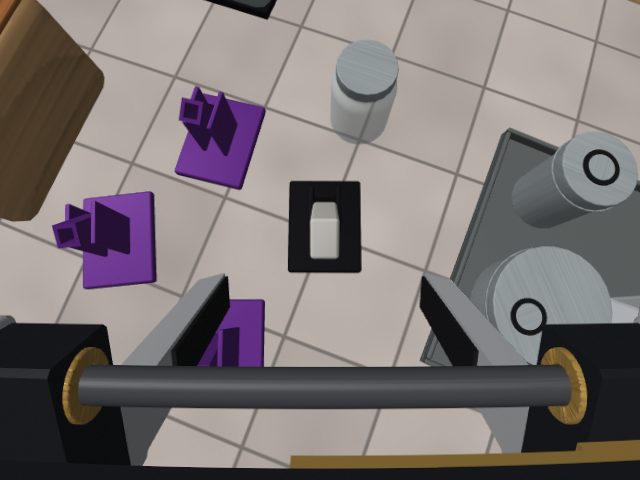

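```bash
python3 - <<'E'
from h import *
crop('pics/w1.png','pics/w1c.png',280,170,90,110,5)
E
```

```text
(no output)
```

View pics/w1c.png

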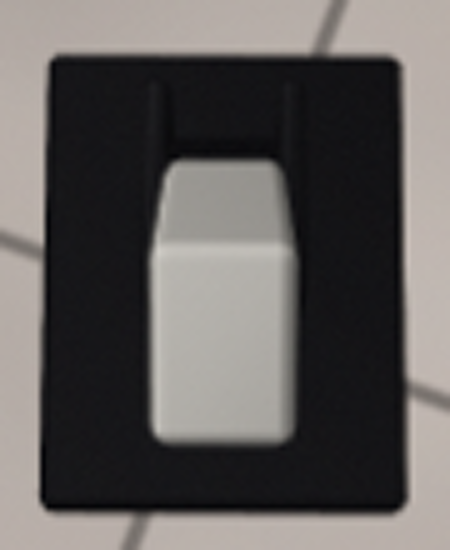

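```bash
python3 - <<'E'
from h import *
import pickle
np.set_printoptions(precision=4,suppress=True)
c=pickle.load(open('w1.pkl','rb'))
uv=np.array([(150,247),(297,247),(294,442),(151,442)])
uv=(uv+.5)/5-.5+[280,170]
C=np.array([.4877,.2805,.1385])
th=np.deg2rad(20.5);zx=np.r_[-np.sin(np.deg2rad(25))*np.array([np.cos(th),np.sin(th)]),np.cos(np.deg2rad(25))]
y=np.array([-np.sin(th),np.cos(th),0]);x=np.cross(y,zx)
B=np.c_[x,y,zx]
o,d=ray(c,uv);n=zx
P=o+d*(((C+.0375*zx-o)@n)/(d@n))[:,None]
print((P-C)@B, np.linalg.norm(np.diff(P,axis=0),axis=1))
K=np.eye(3);obj=np.array([[.016,.011,.0375],[.016,-.011,.0375],[-.016,-.011,.0375],[-.016,.011,.0375]])
ok,rv,tv=cv2.solvePnP(obj,und(c,uv),K,None)
v=np.array(c['view']);Rw=v[:3,:3].T@cv2.Rodrigues(rv)[0];t=v[:3,:3].T@(tv[:,0]-v[:3,3])
print(t,(t-C)@B,R.from_matrix(B.T@Rw).as_rotvec(True))
# base corners
q=np.array([(50,57),(401,57),(407,513),(40,511)]);q=(q+.5)/5-.5+[280,170];Q=plane(c,q,.012);print(Q,Q.mean(0));e=Q[0]-Q[3];print(np.rad2deg(np.arctan2(e[1],e[0])))
e=Q[1]-Q[2];print(np.rad2deg(np.arctan2(e[1],e[0])))
E
```

```text
[[ 0.0148  0.0107  0.0375]
 [ 0.0148 -0.0109  0.0375]
 [-0.015  -0.0107  0.0375]
 [-0.015   0.0107  0.0375]] [0.0215 0.0298 0.0215]
[0.4929 0.2828 0.134 ] [ 0.0032  0.0003 -0.0064] [ 0.592  -7.8865 -0.1402]
[[0.5525 0.3485 0.012 ]
 [0.5819 0.2701 0.012 ]
 [0.4797 0.2323 0.012 ]
 [0.4507 0.3109 0.012 ]] [0.5162 0.2904 0.012 ]
20.27357370639123
20.286348115155068
```

```bash
python3 -m pendant '[{"dr":[0,0,0],"travel":[0,0,1],"hand":94},{"dr":[0,0,0],"travel":[0,0,2],"hand":90},{"dr":[0,0,0],"travel":[0,0,3],"hand":80},{"dr":[0,0,0],"travel":[0,0,3.8],"hand":70},{"dr":[0,0,0],"travel":[0,0,4.5],"hand":60},{"dr":[0,0,0],"travel":[0,0,5.1],"hand":60},{"dr":[0,0,0],"travel":[0,0,5.1],"hand":60},{"dr":[0,0,0],"travel":[0,0,5.1],"hand":60}]'; python3 - <<'E'
from h import *
np.set_printoptions(precision=4,suppress=True)
print(bot.get_state()['joints'])
c=optics.get_calibration('wrist')
cv2.imwrite("pics/w2.png",cv2.cvtColor(optics.camera('wrist'),cv2.COLOR_RGB2BGR))
cv2.imwrite("pics/sd2.png",cv2.cvtColor(optics.camera('side'),cv2.COLOR_RGB2BGR))
crop('pics/sd2.png','pics/sd2c.png',170,220,160,120,5)
E
```

```text
t: 3.3
ee_pos: [0.5036, 0.2849, 0.1483]
tcp_rot: [-2.968, -0.538, -0.604]
contact_force: [-0.4, 0.6, -0.4]
width: 0.0598
[-0.4927  0.4821 -0.1994  2.1788  1.1282  0.2337 -2.9403]
```

View pics/w2.png

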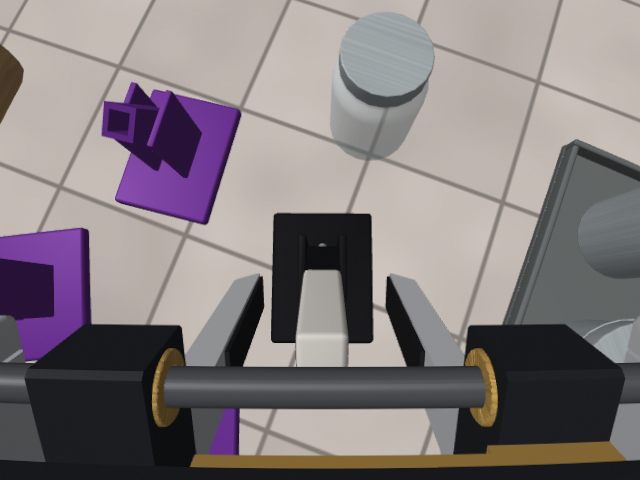

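View pics/sd2c.png

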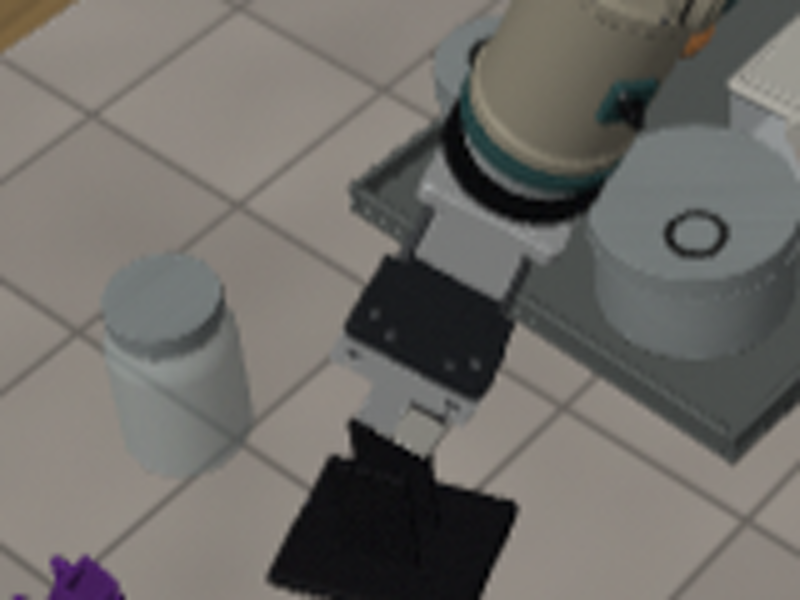

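Joints 6 and 7 are up against their limits with the full 25° tilt. The handle can also be gripped with a smaller tool tilt, turned about the jaw axis, so I'll back off and use about 10°.

```bash
python3 -m pendant '[{"dr":[0,0,0],"travel":[0,0,-1],"hand":80},{"dr":[0,0,0],"travel":[0,0,-2.2],"hand":80},{"dr":[0,0,0],"travel":[0,0,-3.4],"hand":80},{"dr":[0,-1,0],"travel":[0,0,-4],"hand":80},{"dr":[0,-2,0],"travel":[0.5,0,-4],"hand":80},{"dr":[0,-2.5,0],"travel":[1,0,-4],"hand":80},{"dr":[0,-2.5,0],"travel":[1,0,-4],"hand":80}]'; cat > g.py <<'E'
from h import *
np.set_printoptions(precision=4,suppress=True)
C=np.array([.4877,.2805,.1385])
th=np.deg2rad(20.3);e=np.array([np.cos(th),np.sin(th),0]);y=np.array([-np.sin(th),np.cos(th),0])
def ax(t): t=np.deg2rad(t);return -np.sin(t)*e+np.cos(t)*np.array([0,0,1])
def tool(t): z=ax(t);return R.from_matrix(np.c_[np.cross(y,z),-y,-z])
zx=ax(25)
E
python3 - <<'E'
from g import *
for t in (8,10):
  G=C+.003*zx
  print(t,delta(G+.09*ax(t)-.0188*ax(t),tool(t)),delta(G-.0188*ax(t),tool(t)))
print(bot.get_state()['joints'])
E
```

```text
t: 4.1
ee_pos: [0.4881, 0.2799, 0.2724]
tcp_rot: [-3.063, -0.55, -0.22]
contact_force: [-0.3, 0.1, -1.2]
width: 0.0806
8 (array([-0.66, -0.03,  1.95]), array([ 0.04, -0.03,  0.01])) (array([-0.67, -0.04,  4.95]), array([ 0.04, -0.03,  0.01]))
10 (array([-0.75, -0.03,  1.95]), array([0.04, 0.3 , 0.01])) (array([-0.65, -0.04,  4.95]), array([0.04, 0.3 , 0.01]))
[-0.1099  0.4219 -0.6923  1.8039  0.4116  0.9108 -2.1948]
```

```bash
python3 -m pendant '[{"dr":[0.04,0,0],"travel":[-0.66,0,1],"hand":70},{"dr":[0.04,0,0],"travel":[-0.66,-0.04,2],"hand":60},{"dr":[0.04,0,0],"travel":[-0.66,-0.04,3],"hand":55},{"dr":[0.04,0,0],"travel":[-0.66,-0.04,4],"hand":55},{"dr":[0.04,0,0],"travel":[-0.67,-0.04,4.6],"hand":55},{"dr":[0.04,0,0],"travel":[-0.67,-0.04,4.95],"hand":55},{"dr":[0.04,0,0],"travel":[-0.67,-0.04,4.95],"hand":55}]';  python3 - <<'E'
from g import *
t=8;G=C+.003*zx
print(delta(G-.0188*ax(t),tool(t)),bot.get_state()['joints'])
cv2.imwrite("pics/w3.png",cv2.cvtColor(optics.camera('wrist'),cv2.COLOR_RGB2BGR))
E
```

```text
t: 4.8
ee_pos: [0.4875, 0.2802, 0.1218]
tcp_rot: [-3.06, -0.552, -0.216]
contact_force: [-0.2, -0.8, -0.5]
width: 0.0549
(array([ 0.06, -0.01, -0.02]), array([ 0.  , -0.01,  0.03])) [-0.2413  0.6048 -0.5244  1.9804  0.6401  0.5773 -2.414 ]
```

View pics/w3.png

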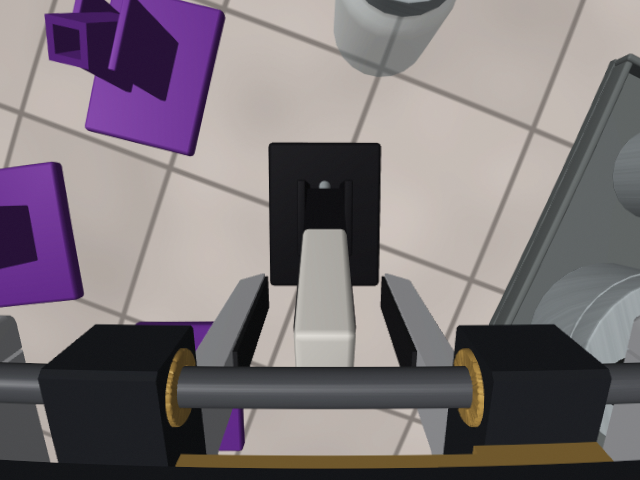

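The handle sits mid-way between the pads, at column 325, so I'm closing the gripper.

```bash
python3 -m pendant '[{"dr":[0,0,0],"travel":[0,0,0],"hand":30},{"dr":[0,0,0],"travel":[0,0,0],"hand":10},{"dr":[0,0,0],"travel":[0,0,0],"hand":10},{"dr":[0,0,0],"travel":[0,0,0],"hand":10},{"dr":[0,0,0],"travel":[0,0,0],"hand":10},{"dr":[0,0,0],"travel":[0,0,0],"hand":10},{"dr":[0,0,0],"travel":[0,0,0],"hand":10}]';  python3 - <<'E'
from g import *
s=bot.get_state();R0=R.from_rotvec(s['tcp_rot'])
print('unit/cm pull axis in tool units for 30mm:',R0.inv().apply(zx), R0.as_matrix()[:,1]@zx,s['torque'])
cv2.imwrite("pics/w4.png",cv2.cvtColor(optics.camera('wrist'),cv2.COLOR_RGB2BGR))
E
```

```text
t: 5.55
ee_pos: [0.4884, 0.2808, 0.1232]
tcp_rot: [-3.06, -0.552, -0.219]
contact_force: [-1.0, -0.9, 4.9]
width: 0.0215
unit/cm pull axis in tool units for 30mm: [-0.2891 -0.0007 -0.9573] -0.0006858088125366422 [-0.241   0.2237  0.0022]
```

View pics/w4.png

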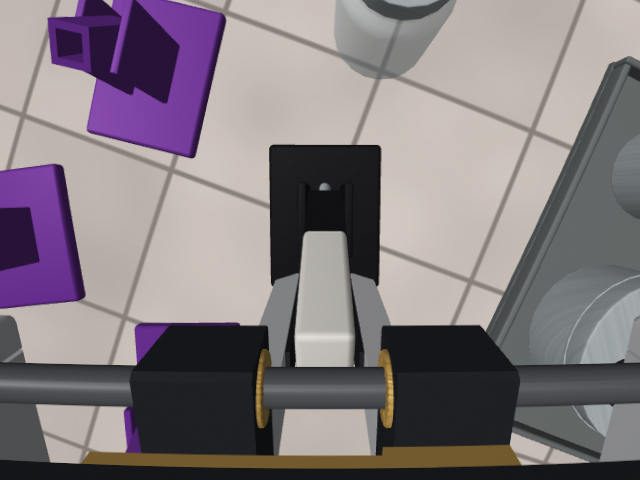

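```bash
python3 -m pendant '[{"dr":[0,0,0],"travel":[-0.09,0,-0.29],"hand":10},{"dr":[0,0,0],"travel":[-0.17,0,-0.57],"hand":10},{"dr":[0,0,0],"travel":[-0.26,0,-0.86],"hand":10},{"dr":[0,0,0],"travel":[-0.35,0,-1.15],"hand":10},{"dr":[0,0,0],"travel":[-0.35,0,-1.15],"hand":10}]';  python3 - <<'E'
from g import *
s=bot.get_state();R0=R.from_rotvec(s['tcp_rot'])
print(s['contact_force'],R0.inv().apply(zx),s['joints'],s['width'])
cv2.imwrite("pics/w5.png",cv2.cvtColor(optics.camera('wrist'),cv2.COLOR_RGB2BGR))
E
```

```text
t: 6.1
ee_pos: [0.4739, 0.2757, 0.1572]
tcp_rot: [-3.059, -0.552, -0.222]
contact_force: [-0.3, -0.4, -1.7]
width: 0.0218
[-0.2535 -0.362  -1.671 ] [-0.2876 -0.0009 -0.9578] [-0.2048  0.5379 -0.5771  1.9875  0.584   0.6309 -2.3753] 0.02180980857615556
```

View pics/w5.png

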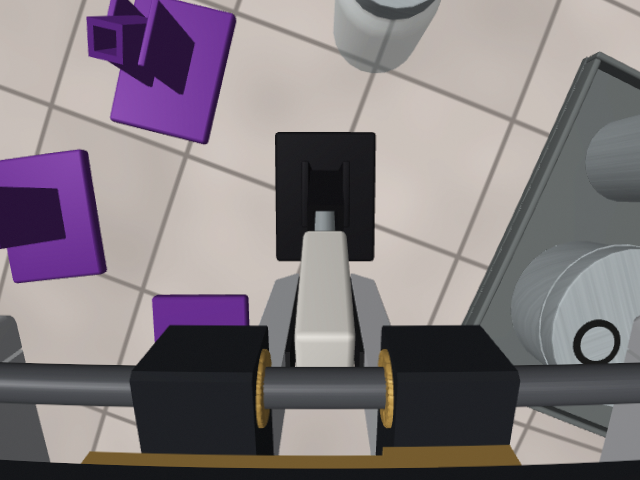

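```bash
python3 -m pendant '[{"dr":[0,0,0],"travel":[-0.12,0,-0.4],"hand":10},{"dr":[0,0,0],"travel":[-0.24,0,-0.8],"hand":10},{"dr":[0,0,0],"travel":[-0.36,0,-1.2],"hand":10},{"dr":[0,0,0],"travel":[-0.48,0,-1.6],"hand":10},{"dr":[0,0,0],"travel":[-0.6,0,-2],"hand":10},{"dr":[0,0,0],"travel":[-0.72,0,-2.4],"hand":10},{"dr":[0,0,0],"travel":[-0.84,0,-2.8],"hand":10},{"dr":[0,0,0],"travel":[-0.84,0,-2.8],"hand":10}]';  python3 - <<'E'
from g import *
s=bot.get_state();print(s['contact_force'],s['joints'],s['width'])
for n in('scene','side','wrist'): cv2.imwrite(f"pics/{n}6.png",cv2.cvtColor(optics.camera(n),cv2.COLOR_RGB2BGR))
t=-17
# final: probe upright; grasp point ~3mm above handle centre
S=np.array([.4877,.069,.077])
G=S+[0,0,.1255+.003+.06]
print('hover60',G-.0188*ax(t),delta(G-.0188*ax(t),tool(t)))
crop('pics/side6.png','pics/sd6c.png',190,190,150,150,4)
E
```

```text
t: 6.95
ee_pos: [0.4396, 0.263, 0.2379]
tcp_rot: [-3.058, -0.552, -0.225]
contact_force: [-0.5, -0.0, -1.5]
width: 0.0218
[-0.501  -0.0314 -1.5325] [-0.1108  0.3824 -0.6913  1.9789  0.433   0.7696 -2.2626] 0.02182007670651778
hover60 [0.4825 0.0671 0.2475] (array([-0.86,  6.6 , -0.51]), array([ 0.01, -4.21,  0.02]))
```

View pics/wrist6.png

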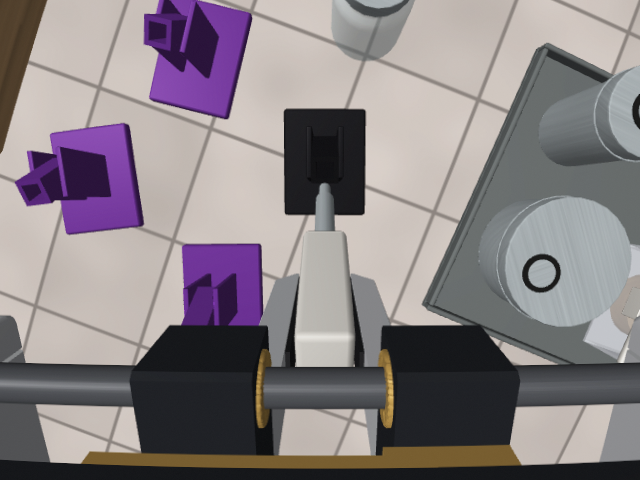

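View pics/sd6c.png

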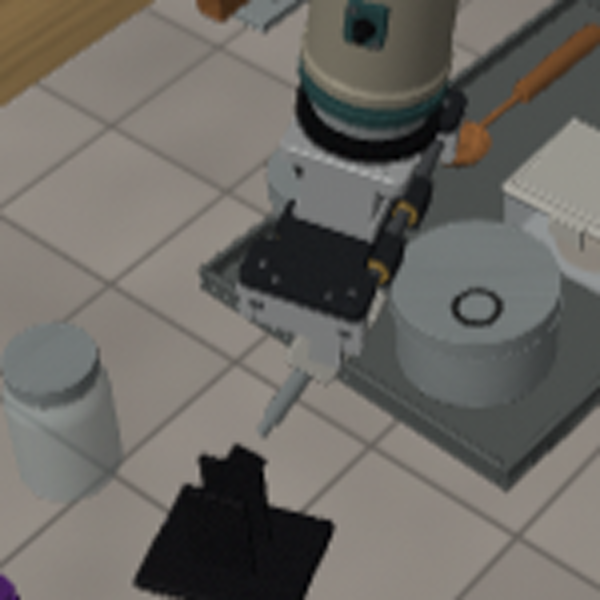

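View pics/scene6.png

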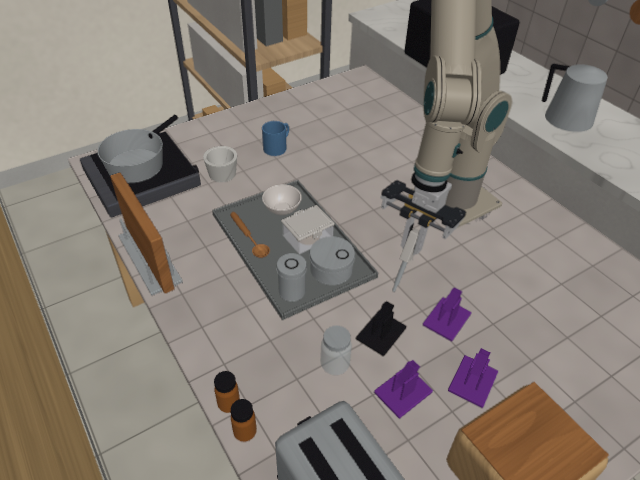

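The probe is out of the sleeve, with its tip at (325,187) in the wrist view. Next I swing it upright while moving above the spot.

```bash
python3 -m pendant '[{"dr":[0,-0.4,0],"travel":[0,0.3,-0.7],"hand":10},{"dr":[0,-0.8,0],"travel":[-0.1,0.9,-0.8],"hand":10},{"dr":[0,-1.2,0],"travel":[-0.2,1.6,-0.8],"hand":10},{"dr":[0,-1.6,0],"travel":[-0.3,2.3,-0.8],"hand":10},{"dr":[0,-2,0],"travel":[-0.4,3,-0.8],"hand":10},{"dr":[0,-2.4,0],"travel":[-0.5,3.7,-0.8],"hand":10},{"dr":[0,-2.8,0],"travel":[-0.6,4.4,-0.8],"hand":10},{"dr":[0,-3.2,0],"travel":[-0.7,5.1,-0.8],"hand":10},{"dr":[0,-3.6,0],"travel":[-0.8,5.7,-0.7],"hand":10},{"dr":[0,-4,0],"travel":[-0.86,6.2,-0.6],"hand":10},{"dr":[0,-4.21,0],"travel":[-0.86,6.6,-0.51],"hand":10},{"dr":[0,-4.21,0],"travel":[-0.86,6.6,-0.51],"hand":10}]';  python3 - <<'E'
from g import *
s=bot.get_state();print(s['contact_force'],s['joints'],s['width'])
c=optics.get_calibration('wrist')
import pickle
pickle.dump(c,open('w7.pkl','wb'))
for n in('scene','side','wrist'): cv2.imwrite(f"pics/{n}7.png",cv2.cvtColor(optics.camera(n),cv2.COLOR_RGB2BGR))
t=-17
S=np.array([.4877,.069,.077]);G=S+[0,0,.1255+.003+.06]
print(delta(G-.0188*ax(t),tool(t)))
crop('pics/side7.png','pics/sd7c.png',245,180,120,120,5)
crop('pics/scene7.png','pics/sc7c.png',285,160,120,120,5)
E
```

```text
t: 8.3
ee_pos: [0.4834, 0.0655, 0.2459]
tcp_rot: [3.008, 0.537, -0.452]
contact_force: [0.1, -0.8, -1.3]
width: 0.0219
[ 0.0903 -0.7829 -1.2861] [ 0.1817  0.5947 -0.6572  1.6327  0.3329  1.3454 -1.7865] 0.021909086670841203
(array([-0.  ,  0.04,  0.  ]), array([ 0.  , -0.  ,  0.03]))
```

View pics/wrist7.png

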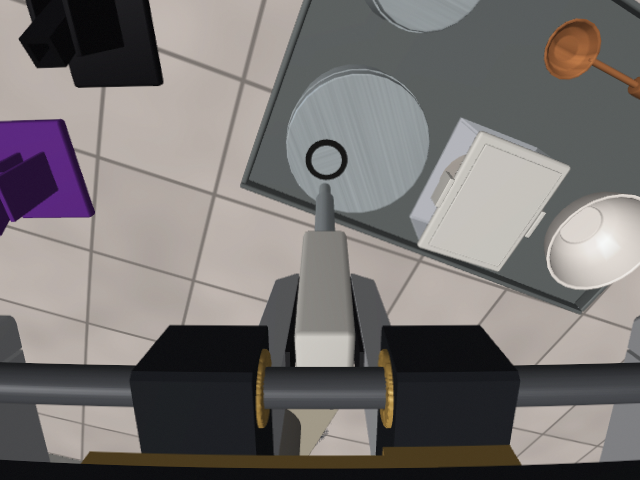

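View pics/sd7c.png

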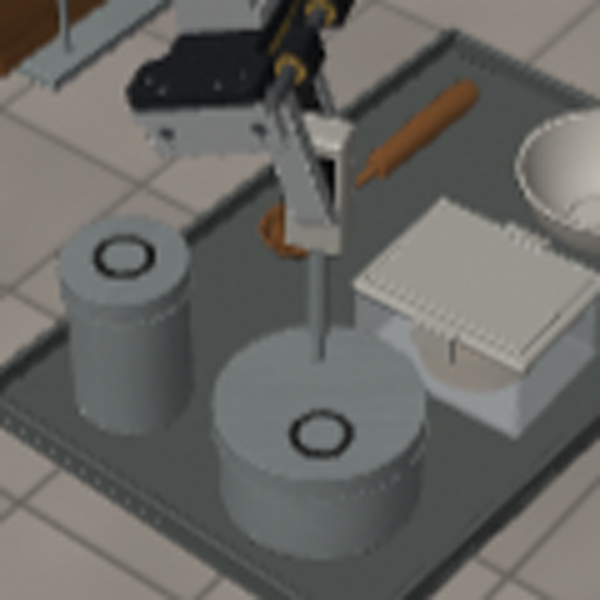

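View pics/sc7c.png

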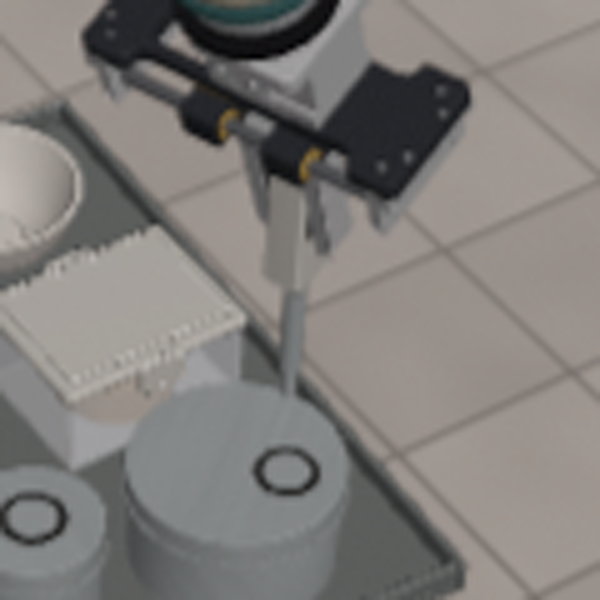

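```bash
python3 - <<'E'
from g import *
import pickle
a=optics.get_calibration('scene');b=optics.get_calibration('side');w=pickle.load(open('w7.pkl','rb'))
f=lambda x,y,x0,y0:[(x+.5)/5-.5+x0,(y+.5)/5-.5+y0]
tip=tri(a,f(290,397,285,160),b,f(319,360,245,180));top=tri(a,f(293,290,285,160),b,f(320,253,245,180))
print(tip,top); d=top[0]-tip[0];print(d/np.linalg.norm(d),np.linalg.norm(d))
print('tip scene-wrist',tri(a,f(290,397,285,160),w,(325.5,184.5)),'side-wrist',tri(b,f(319,360,245,180),w,(325.5,184.5)))
print('ring wrist',plane(w,[(326.5,159.5)],.077),'scene/side', tri(a,f(287,471,285,160),b,f(321,434,245,180)))
print(tri(a,f(287,471,285,160),w,(326.5,159.5)),tri(b,f(321,434,245,180),w,(326.5,159.5)))
# predicted tip from kinematics
s=bot.get_state();R0=R.from_rotvec(s['tcp_rot']);G=s['ee_pos']+.0188*ax(-17);print('pred tip',G-[0,0,.1285])
# tilt along wrist
g=cv2.imread('pics/wrist7.png')
crop('pics/wrist7.png','pics/w7c.png',270,130,120,120,5)
E
```

```text
(array([0.489 , 0.0702, 0.1351]), np.float64(0.0005818074394386758)) (array([0.4901, 0.0677, 0.2108]), np.float64(1.0786475670472733e-05))
[ 0.0155 -0.0333  0.9993] 0.07571660391602121
tip scene-wrist (array([0.4888, 0.0675, 0.1322]), np.float64(0.003043530510549463)) side-wrist (array([0.4906, 0.0676, 0.1321]), np.float64(0.0010773905035430333))
ring wrist [[0.4898 0.0658 0.077 ]] scene/side (array([0.4876, 0.0704, 0.0781]), np.float64(0.0005135184681657335))
(array([0.4864, 0.0658, 0.0727]), np.float64(0.0037911192857105593)) (array([0.4895, 0.0664, 0.074 ]), np.float64(0.0025020581725338493))
pred tip [0.4873 0.0701 0.137 ]
```

View pics/w7c.png

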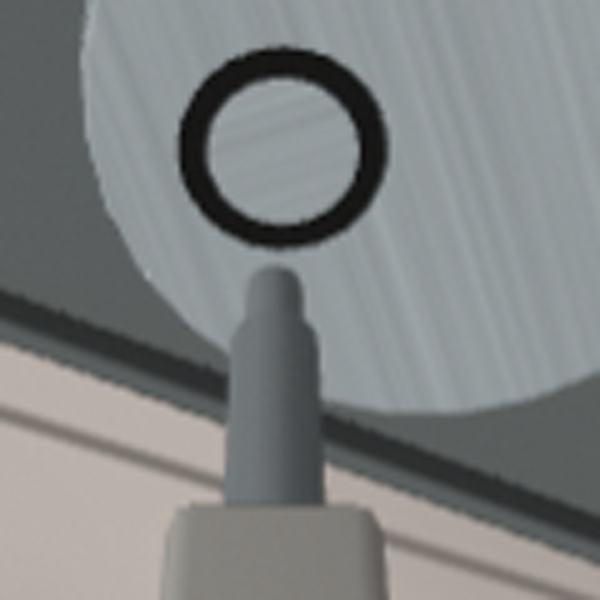

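```bash
python3 - <<'E'
from g import *
import pickle
w=pickle.load(open('w7.pkl','rb'))
s=bot.get_state();print(s['ee_pos'],s['contact_force'])
Z=-R.from_rotvec(s['tcp_rot']).as_matrix()[:,2];G=s['ee_pos']+.0188*Z
print('tool y',R.from_rotvec(s['tcp_rot']).as_matrix()[:,1],'Z vs',Z,ax(-17))
for t in(-4,-2,0,2,4):
  A=ax(t)
  print(t,proj(w,[G-.1285*A,G-(.1065)*A-.006*np.cross(y,A)*0,G-.0405*A+.016*np.cross(y,A)]).round(1).tolist())
E
```

```text
[0.4822 0.0682 0.2475] [-0.2345  0.913  -1.5913]
tool y [ 0.35   -0.9368 -0.0005] Z vs [0.2737 0.1018 0.9564] [0.2742 0.1014 0.9563]
-4 [[320.3, 201.0], [320.1, 213.1], [318.9, 236.2]]
-2 [[320.3, 195.3], [320.0, 208.1], [318.9, 234.3]]
0 [[320.2, 189.5], [320.0, 203.1], [318.8, 232.4]]
2 [[320.2, 183.8], [320.0, 198.1], [318.8, 230.6]]
4 [[320.2, 178.0], [319.9, 193.1], [318.8, 228.8]]
```

```bash
python3 - <<'E'
from g import *
w=optics.get_calibration('wrist');s=bot.get_state()
im=optics.camera('wrist');cv2.imwrite('pics/w8.png',im[:,:,::-1]);crop('pics/w8.png','pics/w8c.png',270,130,120,120,5)
s2=bot.get_state();print(s['ee_pos'],s2['ee_pos'])
Z=-R.from_rotvec(s['tcp_rot']).as_matrix()[:,2];G=s['ee_pos']+.0188*Z
for t in(-2,0,2):
  A=ax(t);X=np.cross(y,A)
  v=np.array(w['view']);o=-v[:3,:3].T@v[:3,3];c0=G-.1245*A;d=(c0-o)/np.linalg.norm(c0-o);up=-A-(-A@d)*d;up/=np.linalg.norm(up)
  print(t,proj(w,[c0+.004*up,G-.0405*A+.016*X,G+.0345*A+.016*X]).round(1).tolist())
print('ring',plane(w,[(0,0)],.077)[0]*0)
import pickle;pickle.dump((w,s),open('w8.pkl','wb'))
E
```

```text
[0.4822 0.0682 0.2475] [0.4822 0.0682 0.2478]
-2 [[324.5, 190.9], [324.8, 232.3], [325.2, 335.4]]
0 [[324.5, 185.3], [324.8, 230.4], [325.2, 339.1]]
2 [[324.5, 179.6], [324.8, 228.6], [325.2, 342.8]]
ring [0. 0. 0.]
```

View pics/w8c.png

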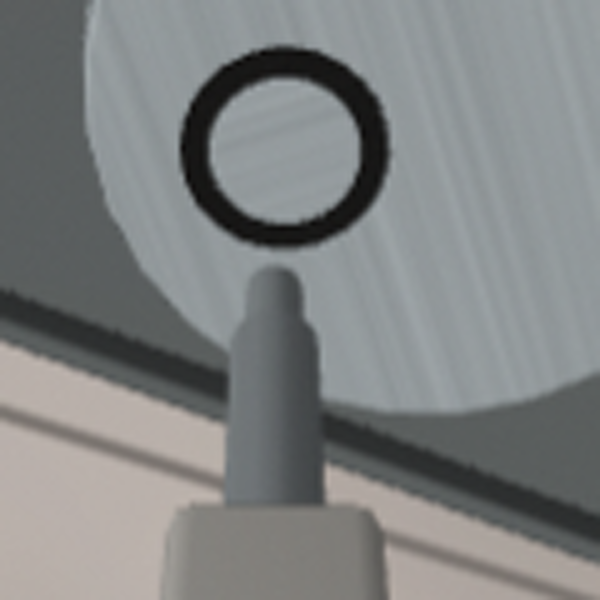

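View pics/w8.png

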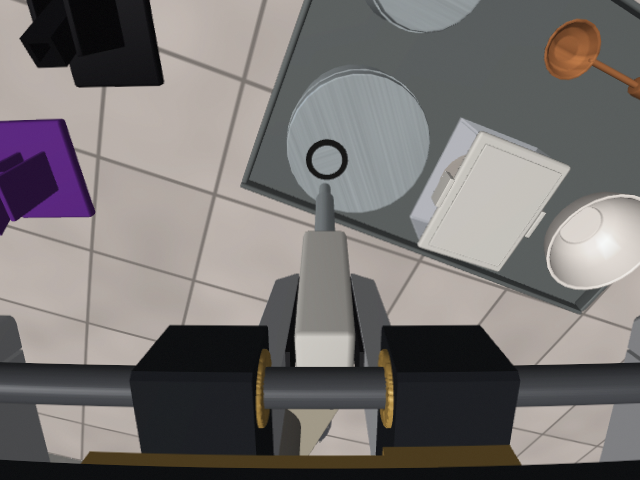

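```bash
python3 - <<'E'
from g import *
import pickle
w,s=pickle.load(open('w8.pkl','rb'))
Z=-R.from_rotvec(s['tcp_rot']).as_matrix()[:,2];G=s['ee_pos']+.0188*Z
for z in (.076,.078): print('landing px',proj(w,[G[0],G[1],z]),'ring',plane(w,[(326.5,159)],z),'G',G)
R0=R.from_rotvec(s['tcp_rot']);print('down in tool',R0.inv().apply([0,0,-1]),'x',R0.inv().apply([1,0,0]),'y',R0.inv().apply([0,1,0]))
E
```

```text
landing px [[324.4069 159.5313]] ring [[0.4884 0.0686 0.076 ]] G [0.4873 0.0701 0.2655]
landing px [[324.4091 160.3394]] ring [[0.4891 0.0688 0.078 ]] G [0.4873 0.0701 0.2655]
down in tool [0.292  0.0005 0.9564] x [ 0.8959  0.35   -0.2737] y [ 0.3349 -0.9368 -0.1018]
```

The landing point agrees with the ring to about 2 mm in all the views. Lowering 50 mm.

```bash
python3 -m pendant '[{"dr":[0,0,0],"travel":[0.1,0,0.3],"hand":10},{"dr":[0,0,0],"travel":[0.2,0.02,0.6],"hand":10},{"dr":[0,0,0],"travel":[0.3,0.02,0.9],"hand":10},{"dr":[0,0,0],"travel":[0.4,0.02,1.2],"hand":10},{"dr":[0,0,0],"travel":[0.47,0.02,1.45],"hand":10},{"dr":[0,0,0],"travel":[0.5,0.03,1.59],"hand":10},{"dr":[0,0,0],"travel":[0.5,0.03,1.59],"hand":10},{"dr":[0,0,0],"travel":[0.5,0.03,1.59],"hand":10}]';  python3 - <<'E'
from g import *
s=bot.get_state();print(s['ee_pos'],s['contact_force'])
for n in('scene','side','wrist'): cv2.imwrite(f"pics/{n}9.png",cv2.cvtColor(optics.camera(n),cv2.COLOR_RGB2BGR))
F=[bot.get_state()['contact_force'][2]]
crop('pics/side9.png','pics/sd9c.png',285,195,60,85,7)
crop('pics/scene9.png','pics/sc9c.png',315,195,60,75,8)
crop('pics/wrist9.png','pics/w9c.png',270,130,120,120,5)
E
```

```text
t: 9.3
ee_pos: [0.483, 0.0676, 0.1978]
tcp_rot: [3.008, 0.544, -0.448]
contact_force: [-0.2, -0.1, -2.2]
width: 0.0216
[0.483  0.0676 0.1978] [-0.1524 -0.0971 -2.1784]
```

View pics/sd9c.png

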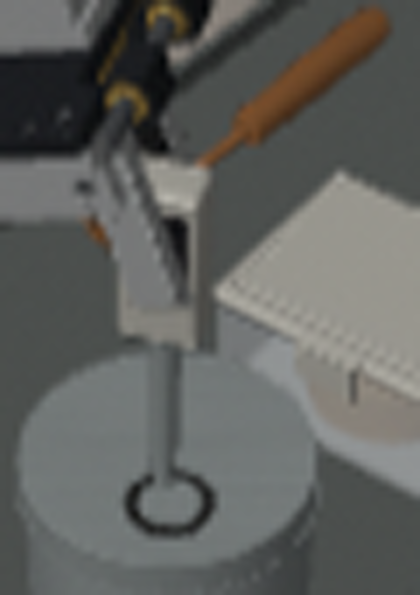

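View pics/sc9c.png

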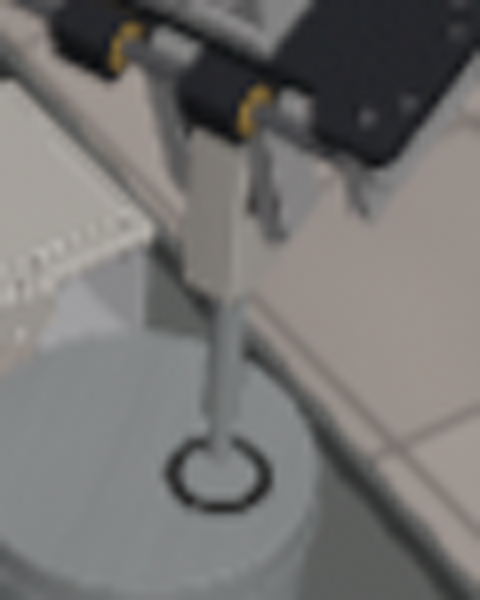

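View pics/w9c.png

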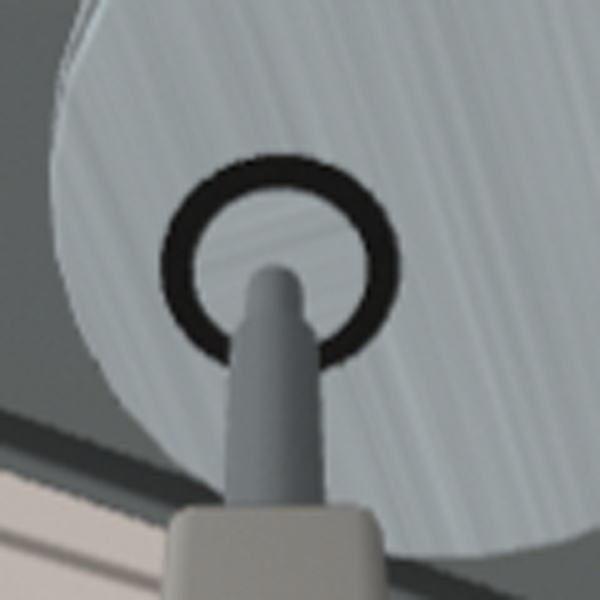

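```bash
python3 - <<'E'
from g import *
a=optics.get_calibration('scene');b=optics.get_calibration('side');s=bot.get_state();print(s['ee_pos'],s['contact_force'])
Z=-R.from_rotvec(s['tcp_rot']).as_matrix()[:,2];G=s['ee_pos']+.0188*Z
for t in (-3,0,3):
  A=ax(t);P=np.array([G-.0405*A,G-.1285*A])
  print(t,(proj(b,P)-[285,195])*7+3,(proj(a,P)-[315,195])*8+3.5)
E
```

```text
[0.4832 0.0676 0.1981] [-0.558   0.4788 -1.3885]
-3 [[174.6529 323.6117]
 [186.1781 487.0003]] [[235.3274 261.8861]
 [229.6986 442.4324]]
0 [[169.3155 322.552 ]
 [169.9391 483.6   ]] [[231.5168 265.6184]
 [218.0905 454.2226]]
3 [[163.9808 321.2811]
 [153.7305 479.5895]] [[227.7178 269.1085]
 [206.4765 465.3455]]
```

```bash
cat > m.py <<'E'
from g import *
import sys
F=[];Z=[]
for i in range(8):
    im=optics.camera('wrist');s=bot.get_state();F.append(s['contact_force']);Z.append(s['ee_pos'])
F=np.array(F);print('F',F.mean(0),'sd',F.std(0),'pos',np.mean(Z,0),'t',s['t'])
n=sys.argv[1];cv2.imwrite(f'pics/{n}.png',im[:,:,::-1]);crop(f'pics/{n}.png',f'pics/{n}c.png',290,160,70,80,7)
E
python3 m.py m0; python3 -m pendant '[{"dr":[0,0,0],"travel":[0.03,0,0.1],"hand":10},{"dr":[0,0,0],"travel":[0.06,0,0.19],"hand":10},{"dr":[0,0,0],"travel":[0.06,0,0.19],"hand":10}]'; python3 m.py m1
```

```text
F [ 0.1866  0.088  -1.761 ] sd [0.2389 0.8798 0.3338] pos [0.483  0.0675 0.198 ] t 9.85
t: 10.15
ee_pos: [0.4826, 0.0674, 0.1913]
tcp_rot: [3.007, 0.544, -0.45]
contact_force: [-0.3, -0.2, -1.4]
width: 0.0219
F [ 0.1059  0.2688 -1.5868] sd [0.5929 0.5293 0.6823] pos [0.4829 0.0675 0.1918] t 10.55
```

```bash
python3 -m pendant '[{"dr":[0,0,0],"travel":[0.015,0,0.05],"hand":10},{"dr":[0,0,0],"travel":[0.03,0,0.095],"hand":10},{"dr":[0,0,0],"travel":[0.03,0,0.095],"hand":10}]'; python3 m.py m2;  python3 -m pendant '[{"dr":[0,0,0],"travel":[0.015,0,0.05],"hand":10},{"dr":[0,0,0],"travel":[0.03,0,0.095],"hand":10},{"dr":[0,0,0],"travel":[0.03,0,0.095],"hand":10}]'; python3 m.py m3
```

```text
t: 10.85
ee_pos: [0.4829, 0.0675, 0.1887]
tcp_rot: [3.008, 0.544, -0.449]
contact_force: [1.1, 0.3, -1.1]
width: 0.0223
F [ 0.3669  0.1129 -1.5467] sd [0.6171 0.529  0.503 ] pos [0.483  0.0676 0.1889] t 11.25
t: 11.55
ee_pos: [0.4831, 0.0676, 0.1859]
tcp_rot: [3.008, 0.544, -0.448]
contact_force: [0.5, -0.3, 0.8]
width: 0.0218
F [0.1051 0.0946 0.1962] sd [0.3442 0.4482 0.4295] pos [0.4831 0.0676 0.1861] t 11.95
```

View pics/m3c.png

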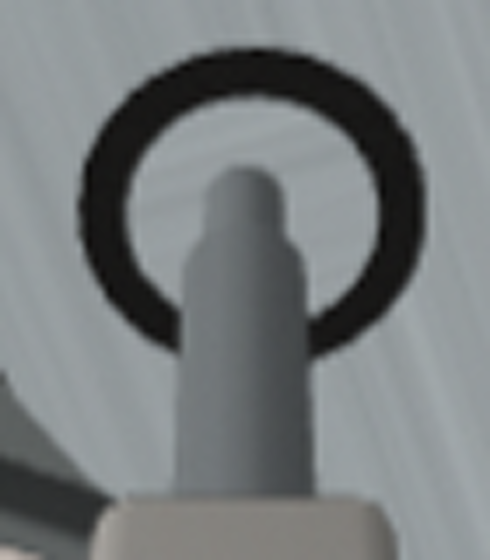

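View pics/m1c.png

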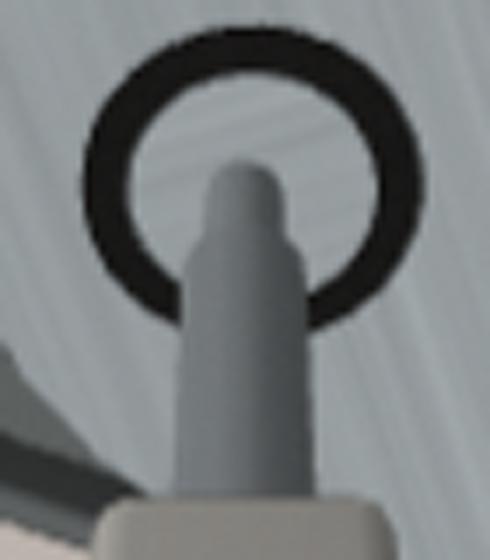

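Contact is at TCP z of about 0.188: the force rose 1.8 N, and the tip is some 2 mm in. About 5 mm more is needed.

```bash
python3 -m pendant '[{"dr":[0,0,0],"travel":[0.012,0,0.04],"hand":10},{"dr":[0,0,0],"travel":[0.025,0,0.08],"hand":10},{"dr":[0,0,0],"travel":[0.037,0,0.12],"hand":10},{"dr":[0,0,0],"travel":[0.049,0,0.16],"hand":10},{"dr":[0,0,0],"travel":[0.049,0,0.16],"hand":10},{"dr":[0,0,0],"travel":[0.049,0,0.16],"hand":10}]'; python3 m.py m4
```

```text
t: 12.55
ee_pos: [0.4832, 0.0676, 0.1811]
tcp_rot: [3.008, 0.544, -0.448]
contact_force: [0.6, 0.8, 2.0]
width: 0.0217
F [-0.0157  0.0078  1.5767] sd [0.1621 0.4747 0.4113] pos [0.4832 0.0676 0.1811] t 12.95
```

View pics/m4c.png

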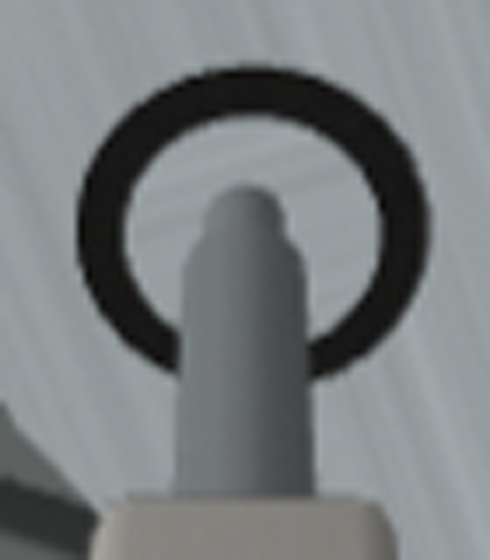

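```bash
python3 - <<'E'
from g import *
for n in('scene','side'): cv2.imwrite(f"pics/{n}F.png",cv2.cvtColor(optics.camera(n),cv2.COLOR_RGB2BGR))
a=cv2.resize(cv2.imread('pics/sceneF.png')[170:310,270:400],None,fx=3,fy=3,interpolation=2);b=cv2.resize(cv2.imread('pics/sideF.png')[190:330,230:360],None,fx=3,fy=3,interpolation=2)
cv2.imwrite('pics/F.png',np.hstack([a,b]))
E
```

```text
(no output)
```

View pics/F.png

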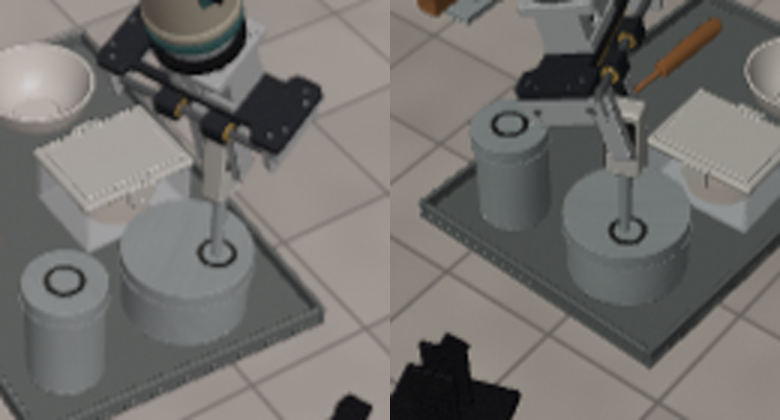

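The tip is inside the ring in both views, at (217,255) in the left panel and (627,232) in the right. The probe is upright and the dabba has not moved, so I'm handing in.

```bash
python3 -c "
from rig import order,bot
print(order.job_done()); s=bot.get_state(); print(s['t'],s['ee_pos'],s['contact_force'],s['width'])"
```

```text
the job is handed in; nothing more can be done
None
the job is handed in; nothing more can be done
```

I drew the probe out of its black stand along its own axis, brought it upright and set its tip on the spot inside the ring on the wide dabba's lid. The job was handed in at about 13 s with the gripper still holding it there.

**Press depth:** the upward force rose about 3.2 N over the free-hanging reading, which means the tip is about 6.7 mm in. The TCP went about 7 mm below first contact, and the wrist picture agrees.

**Position and tilt:** the tip sits inside the ring, an estimated 1.5–3 mm off its centre. The probe is upright to within about 1°, judged from a 50 mm descent check. The dabba and the other things looked unmoved in the last pictures.

**Checks that disagreed:**
- **Camera heights:** spot and tip positions differed by 2–5 mm between the camera pairs, so I set the press by force.
- **Tilt from the wrist view:** two edge measurements contradicted each other by a few degrees, so I relied on the scene and side views.
- **Joint limits:** my first approach, with the full 25° tool tilt, ran joint 6 to its limit. Joint 7 read -2.9403 against a limit of -2.94. I backed off and gripped with about 8° tilt instead. That brief reading could count against the joint-range rule.

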